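# Hang the column holder on its keyhole dock

### The arm

A 6-joint arm with a two-finger parallel gripper is mounted at the origin on the work surface. World frame = base frame: x ahead of the robot, y to its left, z up, the work surface at z = 0. Lengths are in m, angles in rad, forces in N, time in s.
With the tool pointing down it reaches from about 0.375 to 0.9 m from the base axis. Payload 3.1 kg.
Tool frame: the origin (TCP) lies midway between the tips of the shut fingers; the grasp point (between the pads) lies 19 mm behind it; x points along the fingers, z is the direction in which the jaws open and shut, and the axes are right-handed (so a half turn about x gives the same grasp; the last joint's range is limited). The gripper opens to 87 mm and grips with 3 to 60 N. Pads are 19 mm wide; open, the fingers measure 117 mm over their backs; the gripper's body (75 mm by 190 mm) begins 51 mm behind the grasp point.
Start: joints at [-1.526, 0.527, 1.433, -0, 1.181, -0.178], TCP at [0.139, -0.609, 0.223] pointing down, gripper open.
Joint ranges: [-3.08, 3.08], [-0.75, 2.2], [0.22, 2.44], [-1.43, 4.57], [0, 2.65], [-2.85, 2.85]. Speed limits (rad/s): [2.79, 2.79, 3.14, 3.14, 3.14, 3.14].

### API

Orientations are given as a rotation vector (axis times angle).
In Python, from rig import r gives the robot as it stands. Calls block until the motion is done:
- r.move_pose(position, orientation): joint-space move of the TCP to a pose.
- r.move_straight(position, ori=None, max_speed=0.15): straight line of the TCP; ori=None keeps the orientation; max_speed is the mean speed in m/s.
- r.movej(angles): joint-space move.
- r.open() and r.clamp(): open the fingers fully, or close them until they stop; the grip force is fixed at half the most.
- r.wait(seconds).
- r.ik(position, orientation): joint angles nearest the present ones, or None.
- r.read_state(): the state.
- r.get_image(name): name is "side" or "top" or "wrist"; returns a dict with "frame" (480x640x3 uint8, red, green, blue), "fx", "fy", "cx", "cy" (pixels), "dist_coeffs" ([k1, k2, p1, p2, k3] as OpenCV has them; the pictures are not rectified), "extrinsics" (4x4, takes a point from world to camera coordinates). Camera axes: x right, y down, z forward; pixel columns grow to the right and rows downward; lengths in m; the calibration is good to about 2 mm. A picture is of the moment at which its call begins. There is no depth.
A pose or a line that the arm cannot do raises r.MotionError and nothing moves.
- r.hand_in(): hands the job in, once; it reports no verdict.
Trained networks look in the newest picture that a camera, given by its name, has taken for a name from the list of things; names that differ only in an ending like _2 or _b are one class to them, and where a whole thing is asked for, a point or a joint stands for the part that bears it (a point fixed in the world has none). Each returns a list of dicts, best first, with "conf" (0 to 1); they miss things now and then, are a little off and sometimes report something else, mostly with a low value. They report only what shows in the picture. A call takes as long as a camera call. They do not tell look-alikes from the thing itself.
- r.spot_in(camera, label): "extent" ([left, top, right, bottom] as shares, 0 to 1, of the picture: columns of its width, rows of its height, round what is visible of it).
- r.silhouettes(camera, label): "pixels" (480x640 bool, what is visible of it) and "extent" ([left, top, right, bottom] as shares, 0 to 1, of the picture: columns of its width, rows of its height, round what is visible of it).
- r.tip_of(camera, label): "at" ([row, column] as shares, 0 to 1, of the picture: columns of its width, rows of its height: a listed point, or the origin of a listed thing).
The state is a dict: "time": time; "q": joint angles; "qd": joint speeds; "joint_torque": joint torques, N m; "eef_pos": TCP position; "eef_rot": TCP orientation; "contact_force": force on the tool from outside, world axes, zero at the start; "wrist_torque": the same for the moment, N m; "opening": opening from 0.0 (shut) to 1.0 (fully open).
Only numpy, scipy, OpenCV 4.12 (cv2) and the standard library are available. Lean on these libraries where they do the work, as an engineer would, in place of code of your own. Each camera call takes 0.05 s, during which the arm holds its last target. There are 200 camera calls.

### The job

Pick up the chromatography column holder by its blue fin, lower its keyhole plate over the two brass screw heads of the white dock until it lies flat on the runners, then slide it along, away from the red latch, until the latch springs up behind it, and let go. The exact setting of the screws has to be found by feel, gently: keep the load on the dock well under 40 newtons, keep the holder roughly upright, and leave everything else on the bench where it is.

Things in the scene. Friction and masses are not known exactly. Their poses are not given: they have to be found in the camera images.
- holder: Loose column holder, 0.2 to 0.35 kg, lying on the bench: aluminium plate 76 (x) x 100 (y) x 5 mm; origin at the centre of its underside, z up. A blue fin, 14 mm thick along x, 40 mm along y, stands on its centre, top 55 mm above the underside. A thin steel column with brass ends lies along y on the +x side, x 25 to 37 mm, up to 16 mm above the underside.
- holder_grip (a point): Middle of the holder's blue fin, 41 mm above the plate's underside; axes as the holder's. Grip the fin across its two x faces, with the fingertips 18 mm or more above the underside.
- keyholes (a point): Point midway between the keyholes' round openings, on the plate's underside, 10 mm to +x of the holder's origin. Openings: octagons 18 mm across flats, 33 mm to either side along y. From each a 10 mm wide slot runs to -x; its end face is 22 mm from this point. So the holder slides about 18.5 mm in its own +x, from heads centred in the openings to shanks at the slot ends.
- dock: Fixed white dock with a blue strip on its -x face, 190 (x) x 150 (y) x 40 mm; origin at the centre of its underside, z up; x is the slide direction. The holder goes on with its x along the dock's x (column side toward dock +x).
- runners (a point): Centre of the dock between its two aluminium runners (46 mm to either side along y), at the height of their tops, 45 mm above the dock's origin: the plate's underside rests here.
- scale_zero (a point): Zero mark of the screw bar's setting: fixed point of the dock, 19 mm to -x of its origin, 56 mm above it (height of the head tops). The screws are clamped 4 to 34 mm to +x of it, elsewhere each time, not reported: feel or look. They do not give. One screw 33 mm to either side along y, both at the same x: shank 7 mm, brass head 14 mm across, 4 mm thick, underside 52 mm up.
- latch (a joint): Red sprung latch, 10 x 16 mm, on the screw bar, 31.5 to 41.5 mm to -x of the screws. 0 = up (top 49 mm above the dock's origin), 0.004 = pressed level with the runners, 0.0055 = most. Spring 1.6 N when up, 3.2 N when level. The holder lowered over the screws presses it down; it pops up behind the holder's -x edge only in the last 2 mm of the slide.
- amber_bottle: Bystander: amber glass solvent bottle, 86 mm across, 170 mm tall; origin at the centre of its underside.
- clear_bottle: Bystander: clear glass solvent bottle, 86 mm across, 170 mm tall; origin at the centre of its underside.
- beaker: Bystander: glass beaker, 68 mm across, 80 mm tall; origin at the centre of its underside.
- vial_tray: Bystander: white divided vial tray, 100 x 150 x 35 mm; origin at the centre of its underside.
- screwdriver: Bystander: screwdriver lying on the bench; origin at the centre of its underside.
- fitting_jar: Bystander: small clear jar with white cap, 48 mm across, 50 mm tall; origin at the centre of its underside.
- spare_column: Bystander: loose spare steel column, about 115 mm long and 14 mm thick, lying on the bench; origin at the centre of its underside.
There are look-alikes about, which are no part of the job. Leave any brown or turquoise look-alike of the holder alone.

How it is judged:
On the way, in this order (a step that is already met when the one before it is completed fails the run):
1. the holder lies flat on the dock's runners with the screw heads through its round openings, pressing the latch down (z of holder in the frame of dock between 0.043 and 0.0468 m and angle between holder's own z axis and vertical below 0.06 rad and y of holder in the frame of dock between -0.004 and 0.004 m and x of holder in the frame of dock between -0.03 and 0.01 m and value of joint latch above 0.0022 m), for 0.1 s.
2. the holder has been slid along under the screw heads and the latch has sprung up behind it (z of holder in the frame of dock between 0.043 and 0.0468 m and angle between holder's own z axis and vertical below 0.06 rad and y of holder in the frame of dock between -0.004 and 0.004 m and x of holder in the frame of dock between -0.011 and 0.027 m and value of joint latch below 0.0012 m and angle between the x axis of holder and the x axis of dock, either way round below 0.06 rad), for 0.2 s.
At the end, for the whole second after the job is handed in: The holder lies flat on the dock (underside 43 to 46.8 mm above the dock's origin, tilt under 0.06 rad), in line with it (within 4 mm sideways and 0.06 rad), its origin between -11 and +27 mm along the dock's x, the latch up behind it (joint below 1.2 mm), at rest (all of step 2 and linear speed of holder below 0.01 m/s and angular speed of holder below 0.1 rad/s); the robot touches nothing.
It fails at once if the holder loads the dock with 40 N or more (contact force between holder and dock above 40 N).
It fails at once if the gripper or arm hits the dock with 40 N or more (contact force between any of the fingers, the arm and dock above 40 N).
It fails at once if the holder is tipped by more than 0.6 rad (angle between holder's own z axis and vertical above 0.6 rad).
It fails at once if a bystander is moved by more than 30 mm (distance of any of amber_bottle, clear_bottle, beaker, vial_tray, screwdriver, fitting_jar, spare_column from where it was at the start of the episode above 0.03 m).
It also fails if it takes over 67 s, if anything falls off the work surface, if the arm or the gripper's body presses on something with over 40 N, if the wrist force passes 120 N, or if a joint passes its speed limit or range.

## Working session

There is one attempt and no reset: what is moved stays moved. The work goes in short steps, each a Python script; the robot and the scene stay as the last script left them, time stands still between calls to the robot, and variables do not carry over. Pictures are saved under pics/ and viewed, about 8 in all and at most 12, crops included, and the job is handed in when it is done.

```bash
ls; mkdir -p pics; cat > h.py <<'E'
from rig import r
import numpy as np, cv2
from scipy.spatial.transform import Rotation as R
def snap(cam,fn=None):
    im=r.get_image(cam)
    if fn: cv2.imwrite('pics/'+fn,im['frame'][:,:,::-1])
    return im
def ray(im,u,v):
    K=np.array([[im['fx'],0,im['cx']],[0,im['fy'],im['cy']],[0,0,1.]])
    p=cv2.undistortPoints(np.array([[[u,v]]],float),K,np.array(im['dist_coeffs'],float))[0,0]
    E=np.array(im['extrinsics']);d=E[:3,:3].T@np.array([p[0],p[1],1]);c=-E[:3,:3].T@E[:3,3]
    return c,d
def at_z(im,u,v,z):
    c,d=ray(im,u,v);return c+d*(z-c[2])/d[2]
def proj(im,P):
    E=np.array(im['extrinsics']);K=np.array([[im['fx'],0,im['cx']],[0,im['fy'],im['cy']],[0,0,1.]])
    return cv2.projectPoints(np.atleast_2d(np.array(P,float)),cv2.Rodrigues(E[:3,:3])[0],E[:3,3],K,np.array(im['dist_coeffs'],float))[0][:,0]
def down(yaw):
    # tool x down, tool z (jaw direction) at yaw in world xy
    z=np.array([np.cos(yaw),np.sin(yaw),0]);x=np.array([0,0,-1.]);y=np.cross(z,x)
    return R.from_matrix(np.c_[x,y,z]).as_rotvec()
E
python3 - <<'E'
from h import *
for c in ('top','side'):
    im=snap(c,c+'.png')
    for n,z in (('holder',.0),('holder_grip',.041),('dock',0),('runners',.045),('scale_zero',.056),('keyholes',0)):
        for d in r.tip_of(c,n)[:4]:
            v,u=d['at'][0]*480,d['at'][1]*640
            print(c,n,round(d['conf'],2),int(u),int(v),at_z(im,u,v,z).round(3))
print(r.read_state())
E
```

```text
pics
top holder 0.69 294 305 [0.352 0.09  0.   ]
top holder 0.68 322 211 [0.609 0.014 0.   ]
top holder 0.56 275 249 [0.505 0.141 0.   ]
top holder_grip 0.94 276 249 [0.505 0.136 0.041]
top holder_grip 0.78 324 208 [0.612 0.008 0.041]
top holder_grip 0.67 277 249 [0.504 0.134 0.041]
top holder_grip 0.66 292 308 [0.349 0.093 0.041]
top dock 0.69 404 223 [ 0.574 -0.212  0.   ]
top runners 0.94 403 226 [ 0.563 -0.202  0.045]
top scale_zero 0.93 407 231 [ 0.551 -0.209  0.056]
top keyholes 0.93 279 247 [0.51 0.13 0.  ]
top keyholes 0.87 294 303 [0.358 0.09  0.   ]
top keyholes 0.6 329 213 [ 0.604 -0.007  0.   ]
top keyholes 0.21 302 154 [0.767 0.068 0.   ]
side holder 0.88 235 246 [0.347 0.086 0.   ]
side holder 0.74 352 262 [0.597 0.009 0.   ]
side holder 0.59 302 223 [0.502 0.138 0.   ]
side holder_grip 0.97 354 251 [0.599 0.007 0.041]
side holder_grip 0.89 233 229 [0.35  0.098 0.041]
side holder_grip 0.84 299 212 [0.496 0.133 0.041]
side dock 0.94 353 359 [ 0.564 -0.213  0.   ]
side runners 0.47 236 466 [ 0.353 -0.387  0.045]
side scale_zero 0.65 342 343 [ 0.542 -0.209  0.056]
side keyholes 0.88 354 266 [ 0.602 -0.002  0.   ]
side keyholes 0.77 308 223 [0.515 0.135 0.   ]
side keyholes 0.66 243 246 [0.366 0.084 0.   ]
{'time': 0.7, 'q': array([-1.52549943e+00,  5.27411151e-01,  1.43268670e+00,  5.04525664e-06,
        1.18138345e+00, -1.78496906e-01]), 'qd': array([-3.26088779e-05,  7.01459069e-04, -4.41778964e-04,  9.92599976e-05,
        1.17005367e-04, -1.36897725e-04]), 'joint_torque': array([ 9.79644865e-04, -4.39860713e+01, -1.76948994e+01,  6.33281842e-02,
        5.02245314e-02, -2.72881681e-05]), 'eef_pos': array([ 0.13873827, -0.60940107,  0.22260729]), 'eef_rot': array([ 1.04268986,  1.30669754, -1.04282483]), 'contact_force': array([ 0.30627776, -0.22766891, -0.15829169]), 'wrist_torque': array([ 0.03295955, -0.03248584,  0.05070497]), 'opening': 1.001433177782296}
```

```bash
python3 - <<'E'
import cv2
a=cv2.imread('pics/top.png');c=cv2.resize(a[110:350,200:500],(750,600),interpolation=cv2.INTER_CUBIC);cv2.imwrite('pics/topc.png',c)
a=cv2.imread('pics/side.png');c=cv2.resize(a[150:480,180:560],(691,600),interpolation=cv2.INTER_CUBIC);cv2.imwrite('pics/sidec.png',c)
E
```

```text
(no output)
```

View pics/topc.png

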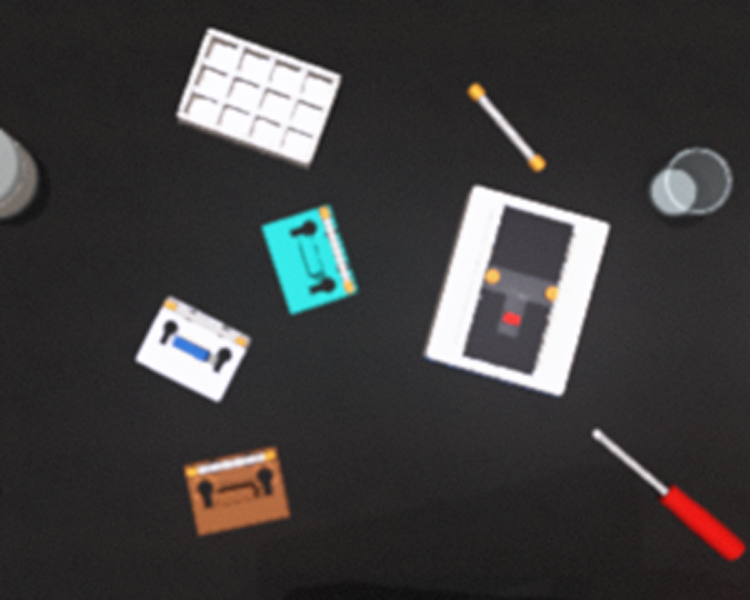

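View pics/sidec.png

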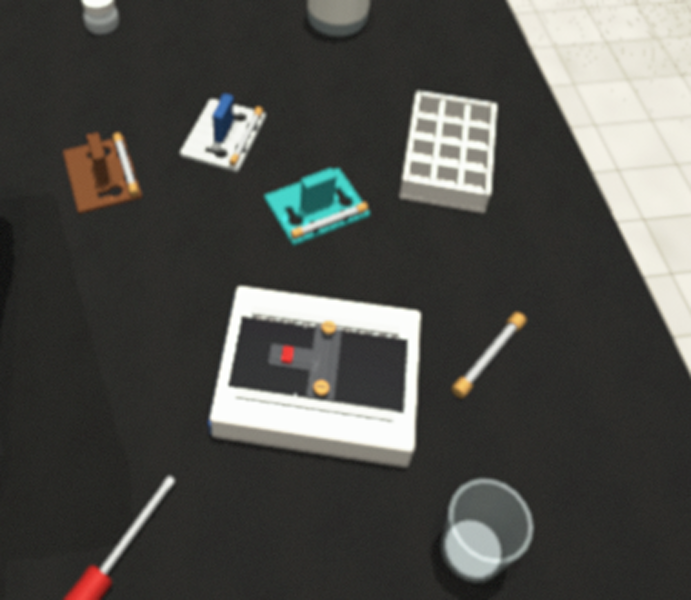

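The candidates in the top picture are turquoise (324,213), silver plate with blue fin (277,249) and brown (295,306). Only the one at (277,249) has the blue fin and aluminium plate, and the crop confirms it. I'll take close wrist views of the dock and then of the holder.

```bash
python3 - <<'E'
from h import *
for nm,p,yaw in (('dock',(.53,-.2,.27),-.28),('hold',(.47,.14,.24),-.47)):
    for y in (yaw,yaw+np.pi):
        q=r.ik(p,down(y)); print(nm,y,None if q is None else np.round(q,2))
    qs=[(abs(q[5]),y) for y in (yaw,yaw+np.pi) if (q:=r.ik(p,down(y))) is not None]
    r.move_pose(p,down(min(qs)[1])); r.wait(.2)
    im=snap('wrist','w_'+nm+'.png')
    E=np.array(im['extrinsics']);print('cam at',(-E[:3,:3].T@E[:3,3]).round(3),'fwd',E[2,:3].round(2))
    for n,z in ((('dock',0),('runners',.045),('scale_zero',.056)) if nm=='dock' else (('holder',0),('holder_grip',.041),('keyholes',0))):
        for d in r.tip_of('wrist',n)[:2]:
            v,u=d['at'][0]*480,d['at'][1]*640
            print(n,round(d['conf'],2),int(u),int(v),at_z(im,u,v,z).round(4))
    import pickle; pickle.dump(im,open('w_'+nm+'.pkl','wb'))
print(r.read_state()['time'])
a=cv2.imread('pics/w_dock.png');b=cv2.imread('pics/w_hold.png')
E
```

```text
dock -0.28 [-0.56  0.4   1.52  0.    1.22 -0.28]
dock 2.861592653589793 None
cam at [ 0.549 -0.136  0.433] fwd [-0.07 -0.23 -0.97]
runners 0.91 352 211 [ 0.564  -0.2095  0.045 ]
runners 0.42 504 154 [ 0.7295 -0.1959  0.045 ]
scale_zero 0.78 332 211 [ 0.5447 -0.2023  0.056 ]
hold -0.47 [0.06 0.32 1.74 0.   1.08 0.53]
hold 2.6715926535897934 [ 0.06  0.32  1.74 -0.    1.08 -2.61]
cam at [0.501 0.2   0.403] fwd [-0.11 -0.22 -0.97]
holder 0.85 475 257 [0.6036 0.0104 0.    ]
holder 0.8 246 291 [ 0.3533  0.0923 -0.    ]
holder_grip 0.9 236 306 [0.3505 0.0937 0.041 ]
holder_grip 0.59 352 203 [0.506  0.1352 0.041 ]
keyholes 0.93 479 262 [0.6062 0.0025 0.    ]
keyholes 0.9 354 198 [0.511  0.1321 0.    ]
4.85
```

View pics/w_dock.png

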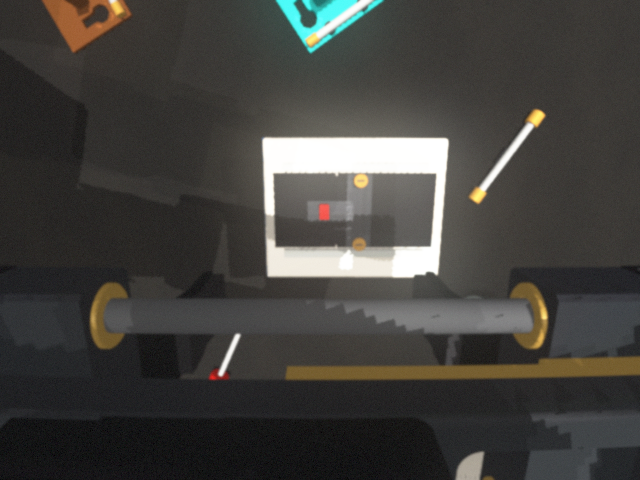

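View pics/w_hold.png

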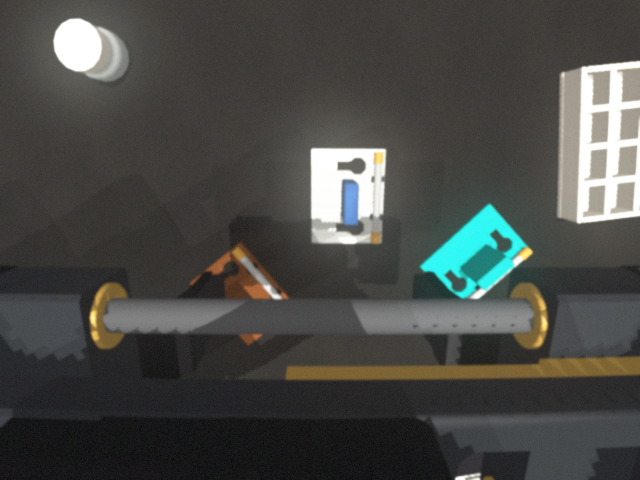

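The wrist views show the dock with brass heads at about (361,181) and (359,244) and the latch at (324,212). The blue-finned silver holder is at (349,200). Next I'll segment them for finer poses.

```bash
cat > m.py <<'E'
from h import *
import pickle
def blobs(im,roi,f,minA=15):
    l,t,R_,b=roi;s=im['frame'][t:b,l:R_].astype(int);m=f(s[...,0],s[...,1],s[...,2]).astype(np.uint8)
    n,_,st,c=cv2.connectedComponentsWithStats(m)
    return sorted([(st[i][4],*(c[i]+[l,t])) for i in range(1,n) if st[i][4]>=minA],reverse=True)
def corners(im,roi,f,z):
    l,t,R_,b=roi;s=im['frame'][t:b,l:R_].astype(int);m=f(s[...,0],s[...,1],s[...,2]).astype(np.uint8)
    cs,_=cv2.findContours(m,cv2.RETR_EXTERNAL,cv2.CHAIN_APPROX_NONE);c=max(cs,key=cv2.contourArea)[:,0]+[l,t]
    P=np.array([at_z(im,u,v,z)[:2] for u,v in c])
    return P,cv2.minAreaRect((P*1000).astype(np.float32))
E
python3 - <<'E'
from m import *
D=pickle.load(open('w_dock.pkl','rb'));H=pickle.load(open('w_hold.pkl','rb'))
br=lambda R,G,B:(R>130)&(R-B>70)&(G>80)
s=blobs(D,(330,160,400,260),br);print(s)
for _,u,v in s[:2]: print('screw',at_z(D,u,v,.056).round(4))
red=blobs(D,(300,190,350,230),lambda R,G,B:(R>120)&(G<80));print(red);print('latch',at_z(D,*red[0][1:],.049).round(4))
print('dock rect mm',corners(D,(240,120,470,290),lambda R,G,B:(R>120)&(abs(R-B)<60),.040)[1])
bl=blobs(H,(325,160,375,240),lambda R,G,B:(B>100)&(R<90));print(bl);print('fin',at_z(H,*bl[0][1:],.055).round(4))
print('fin rect',corners(H,(325,160,375,240),lambda R,G,B:(B>130)&(R<110),.055)[1])
print('plate rect',corners(H,(300,130,400,255),lambda R,G,B:(R>90),.005)[1])
a=cv2.resize(D['frame'][120:290,240:470,::-1],(396*1,293),interpolation=cv2.INTER_CUBIC)
b=cv2.resize(H['frame'][130:260,290:410,::-1],(390,422),interpolation=cv2.INTER_CUBIC)
o=np.zeros((422,790,3),np.uint8);o[:293,:396]=a;o[:,400:]=b;cv2.imwrite('pics/cmp.png',o)
E
```

```text
[(np.int32(164), np.float64(360.5), np.float64(180.3780487804878)), (np.int32(102), np.float64(358.7156862745098), np.float64(243.8529411764706))]
screw [ 0.5795 -0.1797  0.056 ]
screw [ 0.5613 -0.2427  0.056 ]
[]Traceback (most recent call last):
  File "<stdin>", line 6, in <module>
IndexError: list index out of range
```

```bash
python3 - <<'E'
from m import *
D=pickle.load(open('w_dock.pkl','rb'));H=pickle.load(open('w_hold.pkl','rb'))
red=blobs(D,(300,190,350,230),lambda R,G,B:(R-G>60)&(R-B>50));print(red)
if red: print('latch',at_z(D,*red[0][1:],.049).round(4))
print('dock rect mm',corners(D,(240,120,470,280),lambda R,G,B:(R>110)&(abs(R-B)<60),.040)[1])
f=lambda R,G,B:(B-R>40)&(B>90)
bl=blobs(H,(325,160,375,240),f);print(bl);
if bl: print('fin',at_z(H,*bl[0][1:],.055).round(4),'fin rect',corners(H,(325,160,375,240),f,.055)[1])
print('plate rect',corners(H,(300,130,400,255),lambda R,G,B:(R>90),.005)[1])
a=cv2.resize(D['frame'][120:290,240:470,::-1],(396*1,293),interpolation=cv2.INTER_CUBIC)
b=cv2.resize(H['frame'][130:260,290:410,::-1],(390,422),interpolation=cv2.INTER_CUBIC)
o=np.zeros((422,790,3),np.uint8);o[:293,:396]=a;o[:,400:]=b;cv2.imwrite('pics/cmp.png',o)
E
```

```text
[(np.int32(168), np.float64(323.8809523809524), np.float64(211.58928571428572))]
latch [ 0.5355 -0.2012  0.049 ]
dock rect mm ((566.4153442382812, -209.09454345703125), (154.29241943359375, 192.26461791992188), 73.83673858642578)
[(np.int32(620), np.float64(350.35), np.float64(203.36612903225807))]
fin [0.504  0.1392 0.055 ] fin rect ((503.80023193359375, 138.91958618164062), (40.53909683227539, 13.677168846130371), 62.736907958984375)
plate rect ((504.477294921875, 147.18936157226562), (121.8577880859375, 92.3990249633789), 62.34146499633789)
```

View pics/cmp.png

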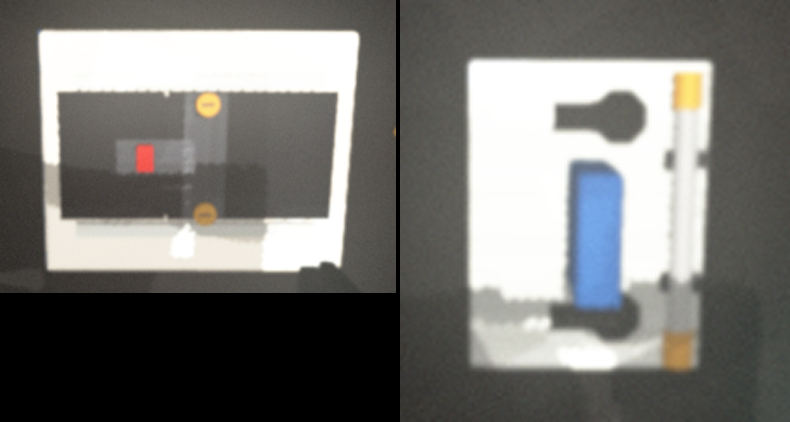

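```bash
python3 - <<'E'
from h import *
import pickle
H=pickle.load(open('w_hold.pkl','rb'))
k=at_z(H,356.8,196.5,.005)[:2];ex=np.array([np.cos(-.476),np.sin(-.476)])
print('origin from keyholes',k-.01*ex)
f=np.array([.5039,.1390]);o=down(-.476)
r.move_pose([*f,.11],o);r.move_straight([*f,.023],max_speed=.1);r.wait(.2)
s0=r.read_state();r.clamp();s1=r.read_state();print('open',s1['opening']*87,s1['contact_force'],s1['eef_pos'])
r.move_straight([*f,.13],max_speed=.12);r.wait(.2);s=r.read_state();print(s['opening']*87,s0['contact_force'],s['contact_force'],s['wrist_torque'],s['time'])
mid=np.array([.5704,-.2112]);e=np.array([np.cos(-.281),np.sin(-.281)])
p=mid-.01*e
print(np.round(r.ik([*p,.13],down(-.281)),2))
r.move_pose([*p,.13],down(-.281));r.move_straight([*p,.095],max_speed=.1);r.wait(.3)
s=r.read_state();print(p,s['eef_pos'],s['contact_force'],s['wrist_torque'],s['time'])
im=snap('side','s2.png');i2=snap('wrist','w2.png');snap('top','t2.png')
pickle.dump(im,open('s2.pkl','wb'))
c=cv2.resize(im['frame'][290:430,280:430,::-1],(640,597),interpolation=cv2.INTER_CUBIC);cv2.imwrite('pics/s2c.png',c)
E
```

```text
origin from keyholes [0.50483997 0.1386486 ]
open 13.878369645413596 [-0.14845375 -0.69686759 -0.34825572] [0.50413827 0.13895104 0.02301495]
13.797870108639474 [-0.75915877 -0.47158043  0.93130194] [ 0.6853167   0.96333441 -3.8528381 ] [-0.01485503 -0.05094736  0.01144135] 9.075
[-0.54  0.61  1.58 -0.    0.95 -0.26]
[ 0.56079221 -0.20842683] [ 0.56115533 -0.20864051  0.09560902] [ 0.10163953 -0.15044701 -2.55979157] [ 0.02243595 -0.09183506  0.00587483] 11.2
```

View pics/s2c.png

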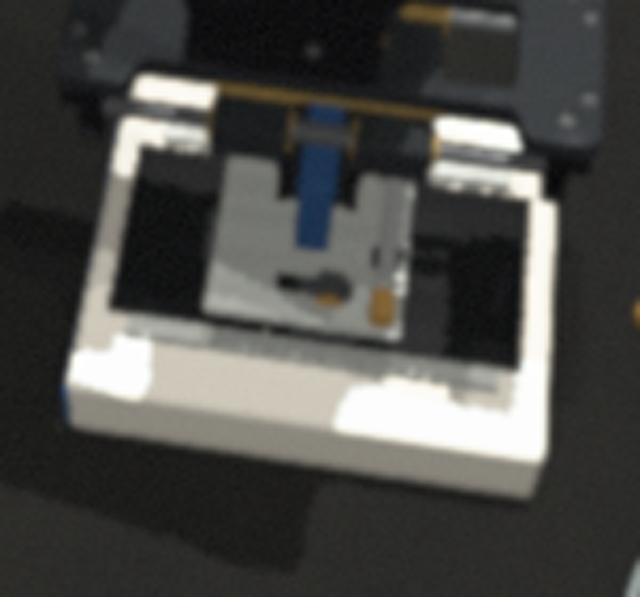

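View pics/w2.png

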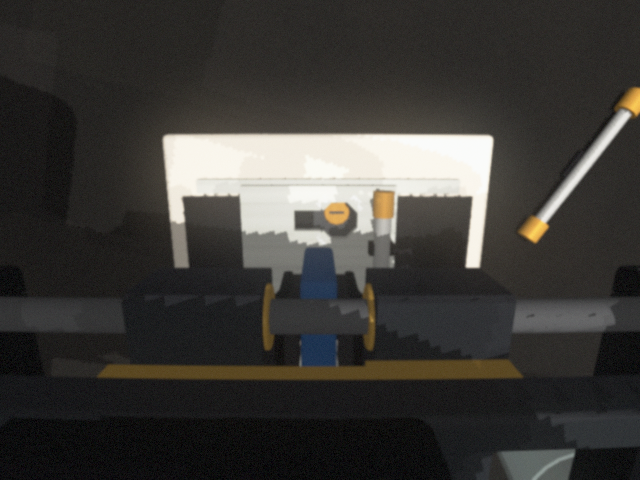

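```bash
python3 - <<'E'
from m import *
i2=r.get_image('wrist');s=r.read_state();t=np.array(s['eef_pos']);print(s['eef_rot'],down(-.281))
e=np.array([np.cos(-.281),np.sin(-.281)]);n=np.array([-e[1],e[0]])
op=t[:2]+.01*e+.033*n;mid=np.array([.5704,-.2112]);sc=mid+.033*n
u=t[2]-.023
print('pred opening top/bottom rim',proj(i2,[[*op,u+.005],[*op,u]]),'pred screw',proj(i2,[[*sc,.056]]))
b=blobs(i2,(310,195,362,240),lambda R,G,B:(R>130)&(R-B>70)&(G>80));print(b)
m=at_z(i2,*b[0][1:],.056)[:2]-sc;print('screw residual dock frame mm',m@e*1e3,m@n*1e3)
c=cv2.resize(i2['frame'][180:260,280:410,::-1],(780,480),interpolation=cv2.INTER_CUBIC)
def oct(cen,z,f):
    a=np.arange(8)*np.pi/4+np.pi/8;rr=f/2/np.cos(np.pi/8)
    return proj(i2,[[*(cen+rr*np.cos(x)*e+rr*np.sin(x)*n),z] for x in a])
for P,col in ((oct(op,u+.005,.018),(0,255,0)),(oct(sc,.056,.014),(255,0,255))):
    cv2.polylines(c,[np.int32((P-[280,180]+.5)*6)],True,col,1)
cv2.imwrite('pics/c2.png',c)
E
```

```text
[ 0.22051744  1.55909395 -0.22076696] [ 0.2205657   1.55951917 -0.2205657 ]
pred opening top/bottom rim [[338.49048185 218.6154158 ]
 [337.97346358 216.72972881]] pred screw [[336.27989875 211.07350572]]
[(np.int32(409), np.float64(336.8581907090464), np.float64(212.89242053789732))]
screw residual dock frame mm 0.32770437904811944 -1.0063170567667044
```

View pics/c2.png

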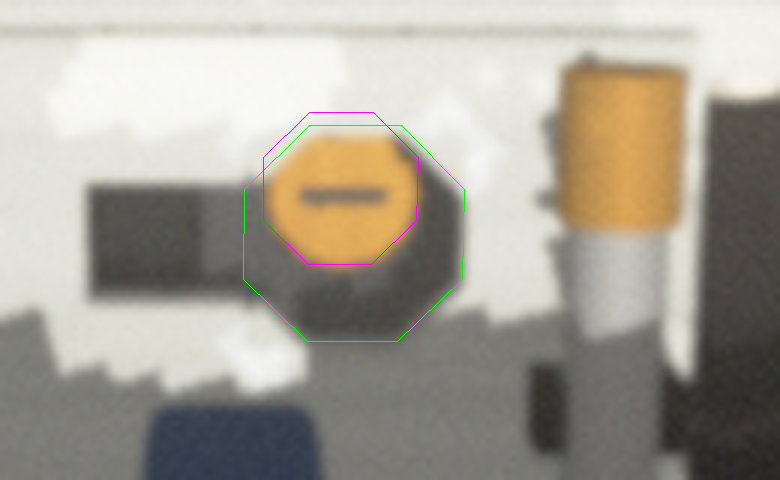

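Predicted and seen opening agree. The head sits at about (+0.4, −0.5) mm from where I predicted it, so I'll correct for that and lower gently with the force monitored.

```bash
cat > g.py <<'E'
from h import *
e=np.array([np.cos(-.281),np.sin(-.281)]);n=np.array([-e[1],e[0]])
o=down(-.281)
p0=np.array([.5704,-.2112])-.01*e+.0004*e-.0005*n
def st(F0):
    s=r.read_state();F=np.array(s['contact_force'])-F0
    t=np.array(s['eef_pos']);return s['time'],t,np.array([F[:2]@e,F[:2]@n,F[2]]),s
E
python3 - <<'E'
from g import *
r.move_straight([*p0,.083],ori=o,max_speed=.05);r.wait(.3)
F0=np.mean([r.read_state()['contact_force'] for _ in range(1)],axis=0);print('F0',F0)
np.save('F0.npy',F0)
z=.083
while z>.0675:
    z-=.001 if z>.0805 else .0007
    r.move_straight([*p0,z],ori=o,max_speed=.02);r.wait(.05)
    t,x,F,s=st(F0);print(round(t,2),z.__round__(4),x[2].round(4),F.round(1),np.round(s['wrist_torque'],2))
    if F[2]>8 or abs(F[:2]).max()>8: print('stop');break
E
```

```text
F0 [ 0.74791424  0.07050404 -2.64923308]
12.39 0.082 0.082 [-0.5 -0.8 -0. ] [-0.02 -0.08  0.02]
12.69 0.081 0.0809 [-1.1  0.8 -0.4] [-0.01 -0.07  0.04]
12.99 0.08 0.0799 [-0.7 -0.5 -0.1] [ 0.02 -0.09 -0.03]
13.29 0.0793 0.0793 [-1.1 -0.1 -0.8] [-0.07 -0.12  0.03]
13.59 0.0786 0.0786 [-0.5 -0.1 -0.1] [-0.05 -0.02  0.03]
13.89 0.0779 0.0779 [-0.6  0.6  0.6] [-0.   -0.09  0.08]
14.19 0.0772 0.0772 [-0.6 -1.  -0.5] [ 0.03 -0.09  0.05]
14.49 0.0765 0.0764 [ 0.   0.  -0.3] [-0.04 -0.04 -0.03]
14.79 0.0758 0.0758 [-1.2 -0.1 -0.7] [-0.01 -0.06 -0.07]
15.09 0.0751 0.0751 [-0.9  0.1 -1. ] [-0.07 -0.04 -0.02]
15.39 0.0744 0.0744 [ 0.2  0.7 -1. ] [-0.02 -0.09 -0.  ]
15.69 0.0737 0.0736 [-1.2  0.1  0.2] [-0.03 -0.06  0.  ]
15.99 0.073 0.073 [-0.7 -1.1 -0.8] [-0.06 -0.11 -0.03]
16.29 0.0723 0.0723 [-0.6 -0.3  0.3] [-0.05 -0.08  0.03]
16.59 0.0716 0.0718 [-0.3 -0.6  1.7] [ 0.01 -0.01 -0.01]
16.89 0.0709 0.071 [-2.  -0.2  1.9] [-0.01  0.02 -0.  ]
17.19 0.0702 0.0702 [-0.9 -0.3  2. ] [-0.03 -0.03 -0.02]
17.49 0.0695 0.0696 [-1.6 -0.4  1.8] [ 0.01 -0.01 -0.04]
17.79 0.0688 0.0688 [-0.6 -0.3  2.7] [-0.03 -0.08 -0.03]
18.09 0.0681 0.0681 [-1.8 -0.7  2.3] [ 0.03 -0.06 -0.03]
18.39 0.0674 0.068 [-1.9 -0.9  8.1] [ 0.11  0.16 -0.  ]
stop
```

Clear through the heads, latch felt from 0.0716, runners at 0.068. Now the slide.

```bash
python3 - <<'E'
from g import *
F0=np.load('F0.npy');z=.0677
r.move_straight([*p0,z],ori=o,max_speed=.02);r.wait(.25)
t,x,F,s=st(F0);print('rest',t,x,F.round(1))
d=0
while d<.0215:
    d+=.0015 if d<.014 else .0007
    r.move_straight([*(p0+d*e),z],ori=o,max_speed=.02);r.wait(.05)
    t,x,F,s=st(F0);print(round(t,2),round(d*1e3,1),((x[:2]-p0)@e*1e3).round(2),((x[:2]-p0)@n*1e3).round(2),x[2].round(4),F.round(1))
    if F[2]>14 or abs(F[:2]).max()>10: print('stop');break
E
```

```text
rest 18.8917 [ 0.56108644 -0.20906745  0.06801961] [-2.5 -0.5  7.6]
19.19 1.5 0.13 -0.03 0.0681 [-3.8 -0.8 11. ]
19.49 3.0 0.44 0.06 0.0681 [-6.7 -2.  13. ]
19.79 4.5 1.72 0.13 0.0681 [-7.3 -0.6 13.3]
20.09 6.0 3.17 0.22 0.0681 [-7.2 -1.1 13.7]
20.39 7.5 4.65 0.25 0.0682 [-7.6  0.2 12.9]
20.69 9.0 6.09 0.3 0.0681 [-7.2 -0.7 14.2]
stop
```

```bash
python3 - <<'E'
from g import *
F0=np.load('F0.npy');z=.0680
d=.009
while d<.0245:
    d+=.0012 if d<.016 else .0007
    r.move_straight([*(p0+d*e),z],ori=o,max_speed=.02);r.wait(.05)
    t,x,F,s=st(F0);print(round(t,2),round(d*1e3,1),((x[:2]-p0)@e*1e3).round(2),((x[:2]-p0)@n*1e3).round(2),x[2].round(4),F.round(1),np.round(s['wrist_torque'],2))
    if F[2]>16 or abs(F[:2]).max()>13: print('stop');break
E
```

```text
20.99 10.2 7.99 0.3 0.0682 [-5.8 -0.  10.8] [ 0.21  0.76 -0.01]
21.29 11.4 8.77 0.31 0.0682 [-5.6 -0.1 11.2] [0.2  0.9  0.03]
21.59 12.6 9.95 0.3 0.0682 [-6.   0.4 10.5] [0.19 0.87 0.02]
21.89 13.8 11.12 0.34 0.0682 [-5.5  0.4 11.6] [ 0.18  0.86 -0.03]
22.19 15.0 12.35 0.32 0.0682 [-6.8  0.  12. ] [ 0.28  0.82 -0.03]
22.49 16.2 13.55 0.33 0.0682 [-6.2 -0.7 10.6] [0.25 0.86 0.  ]
22.79 16.9 13.91 0.34 0.0682 [-7.6 -0.5 12.2] [ 0.29  0.95 -0.03]
23.09 17.6 14.65 0.34 0.0682 [-6.5 -1.4 12. ] [0.24 0.93 0.02]
23.39 18.3 15.39 0.36 0.0682 [-6.8 -0.9 12.4] [0.24 1.01 0.01]
23.69 19.0 16.58 0.33 0.0681 [-6.9 -0.  10.4] [ 0.15  0.7  -0.03]
23.99 19.7 17.44 0.33 0.0681 [-5.4 -1.3  9.8] [0.18 0.71 0.03]
24.29 20.4 18.11 0.35 0.0681 [-5.7 -0.9 11. ] [ 0.14  0.73 -0.03]
24.59 21.1 18.4 0.31 0.0681 [-6.8 -0.8 10.5] [ 0.18  0.75 -0.03]
24.89 21.8 18.43 0.35 0.0681 [-8.1 -0.1 12.5] [ 0.2   1.   -0.01]
25.19 22.5 18.48 0.35 0.0682 [-9.2 -1.1 12.4] [0.21 1.17 0.  ]
25.49 23.2 18.5 0.34 0.0682 [-10.2  -0.8  14.4] [ 0.24  1.42 -0.06]
25.79 23.9 18.57 0.34 0.0683 [-11.4  -0.9  16.5] [ 0.23  1.59 -0.01]
stop
```

The slot ends were reached at 18.4 mm, and the vertical load dropped at about 16.5 mm, where the latch should spring up. I'll relax the push, look, and release.

```bash
python3 - <<'E'
from g import *
F0=np.load('F0.npy')
r.move_straight([*(p0+.0195*e+.0003*n),.0682],ori=o,max_speed=.02);r.wait(.3)
t,x,F,s=st(F0);print(round(t,2),((x[:2]-p0)@e*1e3).round(2),x[2],F.round(1))
im=snap('side');a=im['frame'][290:430,280:430,::-1]
cv2.imwrite('pics/s3.png',cv2.resize(a,(640,597),interpolation=cv2.INTER_CUBIC))
E
```

```text
26.46 18.36 0.0680579768686343 [-5.5 -1.1  8.2]
```

View pics/s3.png

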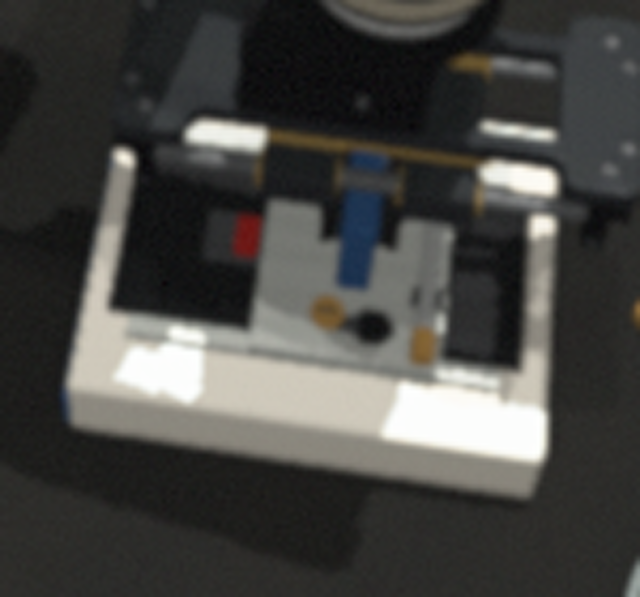

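The head now sits over the slot at (327,312), and the red latch is exposed behind the plate edge at (244,237). Releasing.

```bash
python3 - <<'E'
from g import *
r.open();r.wait(.3)
x=np.array(r.read_state()['eef_pos'])
r.move_straight([x[0],x[1],.16],ori=o,max_speed=.08)
q=p0-.02*e-.02*n
r.move_pose([*q,.26],o);r.wait(.3)
from m import blobs,corners
im=snap('wrist');s=r.read_state();print(s['time'],s['eef_pos'],s['contact_force'])
f=lambda R,G,B:(B-R>40)&(B>90)
P,rc=corners(im,(240,100,470,270),f,.1);print('fin',rc)
bl=blobs(im,(240,100,470,270),f)[0];w=at_z(im,*bl[1:],.1)[:2]-np.array([.5704,-.2112]);print('fin rel screws',w@e*1e3,w@n*1e3)
rd=blobs(im,(240,100,470,270),lambda R,G,B:(R-G>60)&(R-B>50)&(G<90));print(rd[:3])
a=im['frame'][100:280,230:470,::-1];sd=snap('side')['frame'][290:430,280:430,::-1]
cv2.imwrite('pics/f.png',np.hstack([cv2.resize(a,(400,300),interpolation=cv2.INTER_CUBIC),cv2.resize(sd,(321,300),interpolation=cv2.INTER_CUBIC)]))
E
```

```text
30.325 [ 0.53609555 -0.22232512  0.2587055 ] [-0.23132285 -0.37341227 -0.7065033 ]
fin ((578.0250244140625, -213.58206176757812), (39.15645980834961, 13.304086685180664), 73.70301055908203)
fin rel screws 7.94871593450797 0.7333832830749428
[]
```

View pics/f.png

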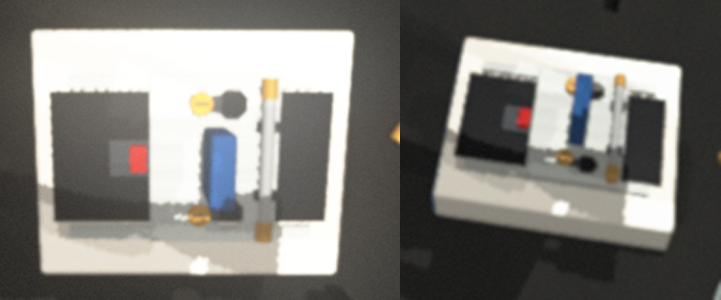

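```bash
python3 -c "
from rig import r
print(r.hand_in())"
```

```text
the job is handed in; nothing more can be done
None
```

The holder is on the dock, slid fully home with the latch behind it, released, and the job is handed in; no verdict came back. It took about 30 s of the 67 s allowed.

- **Pick-up:** I took the silver plate with the blue fin and left the brown and turquoise look-alikes alone. The fin measured 13.8 mm between the jaws.
- **Lowering:** The camera put the screw heads about 0.6 mm from my first estimate. After that correction the plate dropped over both heads at the first try. I felt the latch spring from 4 mm above the runners, then the runners themselves.
- **Slide:** It moved 18.4 mm to a firm stop at the slot ends. The load eased at about 16.5 mm, where the latch should spring up. Forces at the wrist stayed within about 17 N vertically and 12 N along the slide.
- **Final pictures:** The shanks are at the slot ends and the fin is about 8 mm past the screws (8.5 mm expected). It is 0.7 mm off sideways, and its angle is within about 0.01 rad of the dock's. The red latch is fully exposed behind the plate edge, and the gripper is clear.

**Failed or unconfirmed checks:**
- My automatic colour check for the red latch found nothing in the last wrist picture. That the latch is up rests on the two pictures I viewed and the drop in load during the slide.
- I did not separately measure whether the bystanders stayed put; the arm met nothing on the way.

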